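Load the green pod from the right compartment into the sprung stacker

ROBOT

A 6-joint arm with a two-finger parallel gripper is mounted at the origin on a cart in front of the work surface, level with it; the furniture and walls round the work are solid. World frame = base frame: x ahead of the robot, y to its left, z up, the work surface at z = 0. Lengths are in m, angles in rad, forces in N, time in s.
With the tool pointing down it reaches from about 0.25 to 0.775 m from the base axis. Payload 4 kg.
Tool frame: the origin (TCP) lies midway between the tips of the shut fingers; the grasp point (between the pads) lies 19 mm behind it (ctrl.grasp_offset is the distance from the TCP to the grasp point, in m); z points along the fingers, y is the line along which they close (so a half turn about z gives the same grasp; the last joint's range is limited). The gripper opens to 94 mm and grips with 3 to 60 N. Pads are 16 mm wide; open, the fingers measure 119 mm over their backs; the gripper's body (75 mm by 177 mm) begins 78 mm behind the grasp point.
Start: joints at [-1.342, 0.087, 1.371, -0, 1.684, -0.103], TCP at [0.179, -0.52, 0.206] pointing down, gripper open.
Joint ranges: [-3.1, 3.1], [-0.76, 2.03], [0.27, 2.55], [-1.08, 4.22], [0.17, 2.65], [-2.57, 2.57]. Speed limits (rad/s): [2.79, 2.79, 3.14, 3.14, 3.14, 3.14].

INTERFACE

Orientations are given as a rotation vector (axis times angle).
In Python, from bench import ctrl, vision, ticket gives the robot as it stands. The module is installed in compiled form; this text tells all that it offers.
- The arm moves only by the tool apply_moves, never from a script. Its argument "targets" is a list of rows, each an object of numbers: "tx", "ty", "tz": the shift along the tool's x, y, z as a fraction of full scale; "wx", "wy", "wz": the turn, a rotation vector about the tool's x, y, z as a fraction of full scale; "fingers": the finger opening in mm, from 0 to 94. In form: [{"tx": .., "ty": .., "tz": .., "wx": .., "wy": .., "wz": .., "fingers": ..}, ...]. A call has 1 to 8 rows; each row is the pose to reach, as a shift and turn from the pose commanded when the call began, along the tool's axes at that moment, turning the shorter way round; what a row does not reach only later rows make up. Full scale, the value 1, is 0.25 m for a shift and 360 degrees for a turn. A row lasts 1/10 s, in which the tool goes at most 50 mm and 8.59 degrees, less where a joint would pass 70% of its speed; a pose out of reach is approached as far as the arm can. A call with a number of a shift or a turn outside -1 to 1 is refused whole. A call with a gripper value outside its range is refused whole. The fingers move at their own pace and stop on an object; "newtons" is the grip in N (left out, the last holds). Time passes only in rows, so rows that repeat a pose let the fingers close. It gives the time, the measured TCP pose, the force, the opening and the grip force at its end, in the units of the state.
- ctrl.state(): the state, without advancing time (a new reading comes with each control period).
- vision.get_image(name): name is "scene" or "side" or "wrist"; returns a dict with "image" (480x640x3 uint8, red, green, blue), "range_z" (480x640 float32, m along the optical axis (not along the pixel's ray), 0 where there is no reading), "mtx" (3x3 intrinsics, pixels), "R" (3x3) and "t" (3): a world point X has camera coordinates R X + t. Camera axes: x right, y down, z forward; pixel columns grow to the right and rows downward; lengths in m; the calibration is good to about 2 mm. A picture is of the moment at which its call begins.
- ticket.hand_in(): hands the job in; it is judged then, once.
The state is a dict: "time": time; "joint_positions": joint angles; "dq": joint speeds; "joint_torque": joint torques, N m; "eef_pos": TCP position; "tcp_rot": TCP orientation; "ft_force": force on the tool from outside, world axes, zero at the start; "torque": the same for the moment, N m; "finger_gap": opening from 0.0 (shut) to 1.0 (fully open); "grip_force": force on a finger pad.
Only numpy, scipy, OpenCV 4.12 (cv2) and the standard library are available. Lean on these libraries where they do the work, as an engineer would, in place of code of your own. Each camera call takes 0.05 s, during which the arm holds its last target. There are 200 camera calls.

TASK

Open only the green-marked box of the pod organiser and leave it open: if the spice jar or the pepper shaker stands on its lid, first set that upright on a clear spot of the cooktop (one on another lid can stay where it is). Put its green pod upright on the white one between the rods of the sprung stacker, then press the pile down to the bottom stop, so that the green pod's top is level with the rod tops, and let go. Keep the other lids shut, tip nothing over and leave the tea cup and the tub where they are.

Things in the scene. Friction and masses are not known exactly. Their poses are not given: they have to be found in the camera images.
- strip: Pod organiser, fixed: grey strip (112 x 296 x 4 mm) on the cooktop carrying a row of four white lidded boxes, each 108 mm front to back, 69 mm wide, 44 mm high, walls and floor 3 mm, at 72 mm pitch along y; colour order varies. Each lid bears a round colour spot and a tab of that colour. Origin: centre of the strip's underside; x from front (tabs, robot side) to rear (hinges), y along the row.
- tab_green (a point): Centre of the green lid's grip tab, 52 mm above the cooktop when shut. The tab (12 mm wide along the hinge, 8 mm thick) juts 32 mm level from the lid's front edge (lid 106 x 67 x 4 mm) to the front; the point is 18 mm ahead of that edge, 124 mm from the hinge. Pinched across its 12 mm from above, it pivots between the fingers, so the tool need not tilt as the lid swings. Axes turn with the lid.
- hinge_green (a point): Middle of the hinge line of the green-marked lid (its rear edge, 48 mm above the cooktop); it turns with the lid; y runs along the hinge line, parallel to the row. The tab's centre is at x = -124 mm, z = +4 mm in this frame.
- lid_green (a joint): Angle of the green-marked lid, rad: 0 shut, 1.57 upright, 2.5 its stop, leaning far back. Light, damped hinge: left below about 1.5 it falls shut, past about 1.6 it falls open to the stop by itself.
- box_green: The box with the green-marked lid; origin at the centre of its underside, 4 mm above the cooktop; x from front (robot side, tab) to rear (hinge), y along the row, z up. Inside 102 x 63 mm, floor 3 mm above the origin.
- pod_green: Green drink pod, a plain solid drum 38 mm in diameter and 36 mm tall, 30 g, loose, standing upright in the green-marked box, near its middle; origin at the centre of its underside, z up.
- stacker: Sprung pod stacker, fixed: dark disc foot 76 mm in diameter, 8 mm thick, with six upright steel rods (6 mm, on a circle of 51 mm diameter, so 45 mm free between them for the 38 mm pods) whose tops are 90 mm above the cooktop, and a ring round them at 30 mm. Origin at the centre of the underside, z up; a rod stands at its +x and every 60 degrees.
- stacker_top (a point): Point on the stacker's axis level with the tops of its rods, 90 mm above the cooktop.
- stacker_platform (a joint): How far the stacker's platform has been pushed down, m: 0 at start (platform top 46 mm above the cooktop), 0.029 at its bottom stop. A spring and a friction brake hold it: it needs 5 to 7 N to move down and stays where it is left. With the white pod on it, a second pod set on top starts with its top 28 mm above the rod tops; at the bottom stop it is 1 mm below them.
- pod_white: White pod of the same size, loose, already standing on the stacker's platform between the rods (its top is 82 mm above the cooktop at the start); origin at the centre of its underside.
- lid_red (a joint): Angle of the red-marked lid, rad: 0 shut; it must stay shut.
- tab_red (a point): Centre of the red grip tab, as for the green one.
- lid_blue (a joint): Angle of the blue-marked lid, rad: 0 shut; it must stay shut.
- tab_blue (a point): Centre of the blue grip tab, as for the green one.
- lid_yellow (a joint): Angle of the yellow-marked lid, rad: 0 shut; it must stay shut.
- tab_yellow (a point): Centre of the yellow grip tab, as for the green one.
- spice_jar: Glass spice jar with black cap, plain round, 41 mm wide all the way, 105 mm tall, 0.11 kg, loose, standing on one of the lids (lid tops 52 mm above the cooktop; clear cooktop lies ahead of the row's right (-y) end, 0.43 to 0.47 m in front of the robot, 0.08 to 0.19 m to its right); origin at the centre of its underside, z up.
- shaker: Clear pepper shaker with grey domed top: round, 44 mm wide up to 70 mm, narrower above, 90 mm tall, 0.1 kg, loose, standing on another of the lids; origin at the centre of its underside, z up.
- tea_cup: Glazed mustard-yellow tea cup standing upside down, 81 mm wide, 110 mm tall, loose bystander on the cooktop; origin at the centre of its underside.
- tub: White pot of dessert with red fruit picture and flat top, 72 mm wide, 71 mm tall, loose bystander on the cooktop; origin at the centre of its underside.
There are look-alikes about, which are no part of the job. There is more than one size of the pod_white; the job needs the smaller.

How it is judged:
On the way, in this order (a step that is already met when the one before it is completed fails the run):
1. the green-marked lid is open past upright (value of joint lid_green above 1.5 rad), for 0.2 s.
2. the green pod has been lifted clear of its box (height (world z) of pod_green above 0.06 m), for 0.2 s.
3. the green pod stands upright on the pile in the stacker and the platform is pressed to its bottom stop (value of joint stacker_platform above 0.025 m and horizontal distance between pod_green and stacker below 0.008 m and angle between pod_green's own z axis and vertical below 0.1 rad), for 0.2 s.
At the end, for the whole second after the job is handed in: Green lid over 1.5 rad, the others under 0.1; green pod upright on the white, both within 8 mm of the stacker's axis, platform within 4 mm of its stop, top level with the rods within 4 mm. Jar and shaker upright (0.15 rad), each within 30 mm of its start or on the cooktop. All at rest (all of step 3 and value of joint lid_green above 1.5 rad and value of joint each of lid_red, lid_blue, lid_yellow below 0.1 rad and z of pod_green in the frame of stacker between 0.049 and 0.058 m and horizontal distance between pod_white and stacker below 0.008 m and z of pod_white in the frame of stacker below 0.022 m and angle between pod_white's own z axis and vertical below 0.1 rad and linear speed of each of pod_green, spice_jar, shaker below 0.02 m/s and angle between each of spice_jar, shaker's own z axis and vertical below 0.15 rad and (distance of spice_jar from where it was at the start of the episode below 0.03 m or height (world z) of spice_jar below 0.015 m) and (distance of shaker from where it was at the start of the episode below 0.03 m or height (world z) of shaker below 0.015 m)); the robot touches nothing.
It fails at once if a lid other than the green-marked one is opened (over 0.15 rad) (value of joint any of lid_red, lid_blue, lid_yellow above 0.15 rad).
It fails at once if the tea cup is moved more than 30 mm or tipped (distance of tea_cup from where it was at the start of the episode above 0.03 m or angle between tea_cup's own z axis and vertical above 0.35 rad).
It fails at once if the tub is moved more than 30 mm or tipped (distance of tub from where it was at the start of the episode above 0.03 m or angle between tub's own z axis and vertical above 0.35 rad).
It fails at once if the spice jar is tipped over (angle between spice_jar's own z axis and vertical above 0.6 rad).
It fails at once if the shaker is tipped over (angle between shaker's own z axis and vertical above 0.6 rad).
It also fails if it takes over 72 s, if anything falls off the work surface, if the arm or the gripper's body presses on something with over 40 N, if the wrist force passes 120 N, or if a joint passes its speed limit or range.

## Working session

There is one attempt and no reset: what is moved stays moved. The work goes in short steps, Python scripts to look and compute and a tool call to move; the robot and the scene stay as the last step left them, time stands still between calls to the robot, and variables do not carry over. Pictures are saved under pics/ and viewed, at most 13 in all, crops included, and the job is handed in when it is done.

Besides the shell and the picture viewer there is one more tool, called after ">>>" in YAML: its name, and indented under it one key for each argument. apply_moves: Moves the arm, as the interface text tells. Its arguments: {"type":"object","properties":{"targets":{"type":"array","items":{"type":"object","properties":{"tx":{"type":"number","minimum":-1,"maximum":1},"ty":{"type":"number","minimum":-1,"maximum":1},"tz":{"type":"number","minimum":-1,"maximum":1},"wx":{"type":"number","minimum":-1,"maximum":1},"wy":{"type":"number","minimum":-1,"maximum":1},"wz":{"type":"number","minimum":-1,"maximum":1},"fingers":{"type":"number"}}}},"newtons":{"type":"number"}},"required":["targets"]}

```bash
mkdir -p pics; cat > h.py <<'E'
import numpy as np, cv2
from bench import ctrl, vision, ticket
def grab(n,tag):
    d=vision.get_image(n); cv2.imwrite(f'pics/{tag}.png',d['image'][:,:,::-1]); np.savez(f'{tag}.npz',**d); return d
def world(d,u,v,z=None):
    K,R,t=d['mtx'],d['R'],d['t']; ray=R.T@np.linalg.solve(K,[u,v,1.]); c=-R.T@t
    s=(z-c[2])/ray[2] if z is not None else np.median([x for x in d['range_z'][v-1:v+2,u-1:u+2].ravel() if x>0])
    return c+s*ray
E
python3 - <<'E'
from h import *
a=grab('scene','scene0');b=grab('side','side0')
s=ctrl.state();print(s)
for d in(a,b):print(-d['R'].T@d['t'])
E
```

```text
{'time': 0.1, 'joint_positions': array([-1.34210919e+00,  8.78926078e-02,  1.37208512e+00,  2.15215079e-06,
        1.68358362e+00, -1.03104472e-01]), 'dq': array([ 3.14874238e-04,  8.25786532e-04, -5.54062969e-03,  5.03282768e-05,
        4.18557550e-04,  3.60148195e-04]), 'joint_torque': array([ 2.05492812e-03, -3.41252410e+01, -3.03301406e+01,  7.19500263e-02,
        3.04088881e-02, -9.77809100e-05]), 'eef_pos': array([ 0.17903935, -0.51953151,  0.20442405]), 'tcp_rot': array([-3.09652313e+00, -5.18465620e-01,  1.90577493e-04]), 'ft_force': array([-0.29042989,  0.91697915,  0.11248763]), 'torque': array([ 0.01238805, -0.00538384, -0.01970602]), 'grip_force': 0.0, 'finger_gap': 1.0005169855694844}
[-0.26494241  0.58863939  0.64893637]
[ 0.44740975 -0.6949878   0.50384541]
```

View pics/scene0.png

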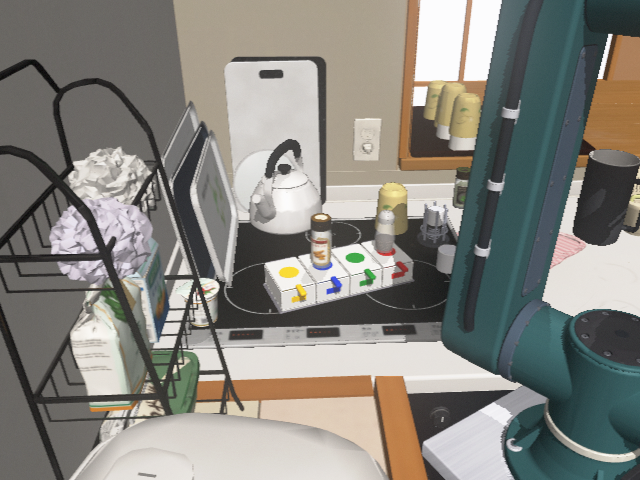

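View pics/side0.png

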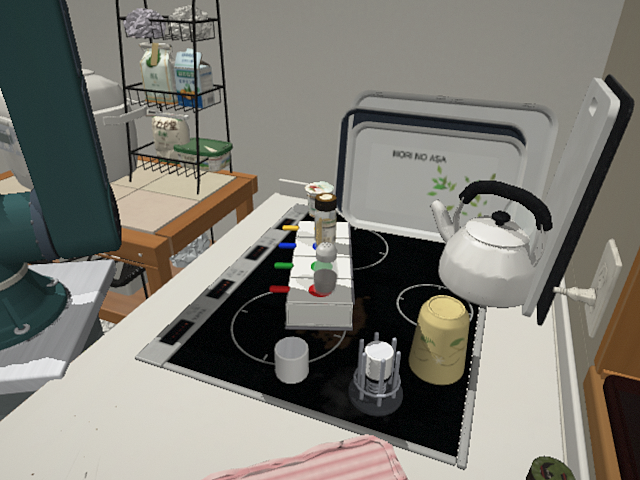

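Candidates: green tab at scene (369,278) / side (283,266) vs. the blue, red and yellow tabs. The stacker is at side (376,375). The larger white look-alike pod stands alone at side (292,360). Jar appears to be on blue and shaker on red, so the green lid is free. I'll check with one close crop of each camera.

```bash
python3 - <<'E'
from h import *
a=cv2.imread('pics/side0.png')[200:425,250:490]; b=cv2.imread('pics/scene0.png')[195:315,255:465]
cv2.imwrite('pics/crop0.png',cv2.resize(a,None,fx=2.6,fy=2.6,interpolation=2))
cv2.imwrite('pics/crop1.png',cv2.resize(b,None,fx=3.8,fy=3.8,interpolation=2))
E
```

```text
(no output)
```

View pics/crop0.png

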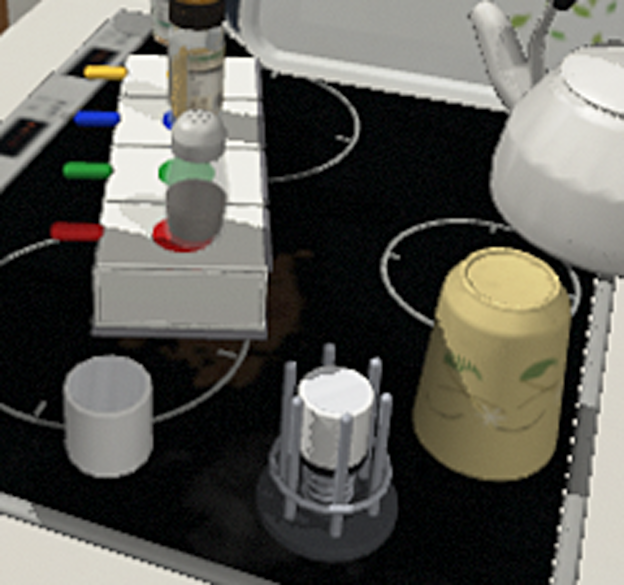

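View pics/crop1.png

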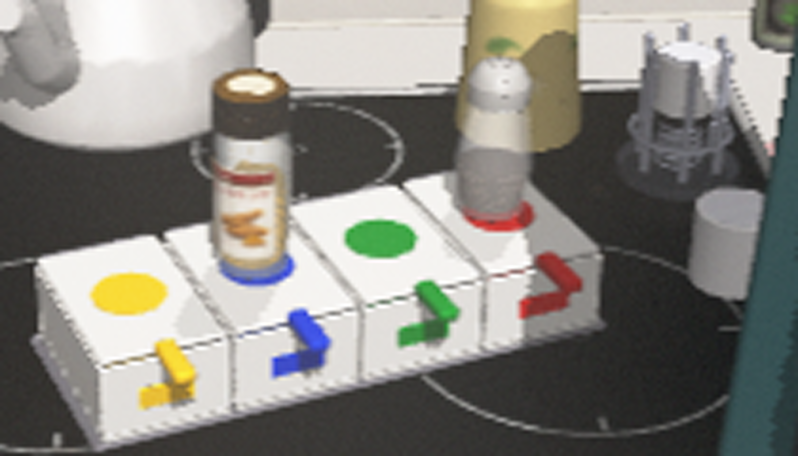

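The green lid is clear (jar on blue, shaker on red), so neither needs moving. The small white pod is in the stacker at side crop (337,389), and the big look-alike stands alone.

```bash
python3 - <<'E'
from h import *
A=np.load('scene0.npz');B=np.load('side0.npz')
def sc(u,v,z):return world(A,255+(u+.5)/3.8-.5,195+(v+.5)/3.8-.5,z).round(4)
def sd(u,v,z):return world(B,250+(u+.5)/2.6-.5,200+(v+.5)/2.6-.5,z).round(4)
print('Yspot',sc(128,294,.052),'Gspot',sc(380,239,.052),'Gtab',sc(437,302,.056))
print('Gspot side',sd(187,173,.052),'tabs side Y,B,G,R',[sd(*p,.054)[:2] for p in((105,72),(97,118),(87,170),(76,232))])
print('pod',sc(688,65,.082),sd(337,389,.082))
print('cup top',sd(512,279,.11))
# coloured blob centroids
for n,d in(('sc',A),('sd',B)):
    hsv=cv2.cvtColor(d['image'],cv2.COLOR_RGB2HSV)
    m=cv2.inRange(hsv,(50,120,60),(80,255,255))
    k,l,st,c=cv2.connectedComponentsWithStats(m)
    for i in range(1,k):
        if st[i,4]>25 and 250<c[i][0]<460 and 190<c[i][1]<300: print(n,c[i],st[i],world(d,*c[i],.052).round(4))
E
```

```text
Yspot [0.5788 0.1377 0.052 ] Gspot [ 0.5535 -0.004   0.052 ] Gtab [0.4804 0.012  0.056 ]
Gspot side [ 0.5558 -0.008   0.052 ] tabs side Y,B,G,R [array([0.5124, 0.1434]), array([0.5001, 0.0719]), array([0.4873, 0.0019]), array([ 0.4748, -0.0699])]
pod [ 0.5787 -0.2449  0.082 ] [ 0.5939 -0.2606  0.082 ]
cup top [ 0.6982 -0.2214  0.11  ]
sc [354.70895522 257.14925373] [346 253  18   9 134] [ 0.5547 -0.005   0.052 ]
sc [369.73684211 274.01754386] [365 269  10  13  57] [0.4856 0.0078 0.052 ]
sc [362.96774194 282.58064516] [360 280   7   6  31] [0.468  0.0368 0.052 ]
sd [282.79 264.85] [274 262  19   7 100] [0.4869 0.0058 0.052 ]
```

```bash
cat >> h.py <<'E'
from scipy.spatial.transform import Rotation as Ro
def go(p,yaw=None,ref=None):
    """yaw: world heading (deg) of finger-closing line; prints fractions"""
    s=ctrl.state(); R=Ro.from_rotvec(s['tcp_rot']); 
    sh=R.inv().apply(np.array(p)-s['eef_pos'])/.25
    out=dict(zip(('tx','ty','tz'),sh.round(3)))
    if yaw is not None:
        best=None
        for a in(yaw,yaw+180):
            y=np.array([np.cos(np.radians(a)),np.sin(np.radians(a)),0]); z=np.array([0,0,-1.])
            w=(R.inv()*Ro.from_matrix(np.c_[np.cross(y,z),y,z])).as_rotvec()/(2*np.pi)
            if best is None or np.linalg.norm(w)<np.linalg.norm(best): best=w
        out|=dict(zip(('wx','wy','wz'),best.round(4)))
    print({k:float(v) for k,v in out.items()},'tcp',s['eef_pos'].round(4),'t',round(s['time'],2),'q6',s['joint_positions'][5].round(2))
E
python3 - <<'E'
from h import *
go((.43,-.25,.33),80);go((.43,0.01,.25),80)
E
```

```text
{'tx': 1.3, 'ty': -0.693, 'tz': -0.501, 'wx': -0.0003, 'wy': 0.0, 'wz': 0.0806} tcp [ 0.179  -0.5195  0.2044] t 0.1 q6 -0.1
{'tx': 1.639, 'ty': -1.676, 'tz': -0.179, 'wx': -0.0003, 'wy': 0.0, 'wz': 0.0806} tcp [ 0.179  -0.5195  0.2044] t 0.1 q6 -0.1
```

>>> apply_moves:
  targets:
    - {"tx": 0.2, "ty": -0.1, "tz": -0.2, "wz": 0.02}
    - {"tx": 1, "ty": -0.53, "tz": -0.5, "wz": 0.08}
    - {"tx": 1, "ty": -0.53, "tz": -0.5, "wz": 0.08}
    - {"tx": 1, "ty": -0.53, "tz": -0.5, "wz": 0.08}
    - {"tx": 1, "ty": -0.53, "tz": -0.5, "wz": 0.08}
    - {"tx": 1, "ty": -0.53, "tz": -0.5, "wz": 0.08}
    - {"tx": 1, "ty": -0.53, "tz": -0.5, "wz": 0.08}
    - {"tx": 1, "ty": -0.53, "tz": -0.5, "wz": 0.08}

```text
invalid input
```

```bash
python3 - <<'E'
from h import *
d=grab('wrist','w0');print(-d['R'].T@d['t'])
go((.43,0.005,.22),80)
E
```

```text
[ 0.24370669 -0.49655407  0.38270856]
{'tx': 1.633, 'ty': -1.657, 'tz': -0.059, 'wx': -0.0003, 'wy': 0.0, 'wz': 0.0806} tcp [ 0.179  -0.5196  0.2046] t 0.15 q6 -0.1
```

View pics/w0.png

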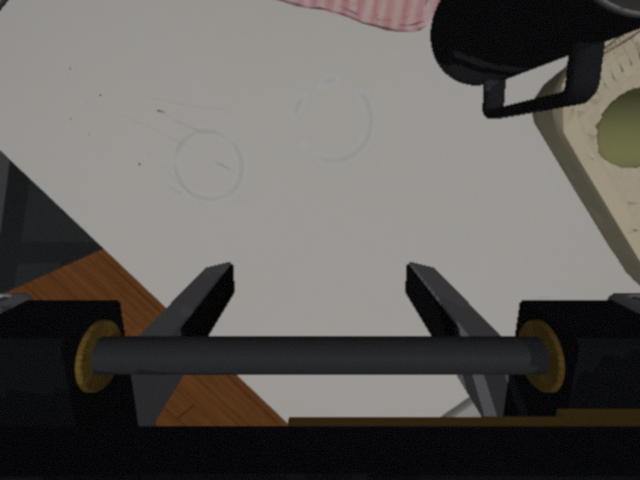

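The move was refused, probably because every field is required. The wrist view shows only bare counter, with the fingertips at about (220,270) and (420,270).

>>> apply_moves:
  targets:
    - {"tx": 0.2, "ty": -0.1, "tz": -0.2, "wx": 0, "wy": 0, "wz": 0.02, "fingers": 94}
    - {"tx": 1, "ty": -0.53, "tz": -0.5, "wx": 0, "wy": 0, "wz": 0.08, "fingers": 94}
    - {"tx": 1, "ty": -0.53, "tz": -0.5, "wx": 0, "wy": 0, "wz": 0.08, "fingers": 94}
    - {"tx": 1, "ty": -0.53, "tz": -0.5, "wx": 0, "wy": 0, "wz": 0.08, "fingers": 94}
    - {"tx": 1, "ty": -0.53, "tz": -0.5, "wx": 0, "wy": 0, "wz": 0.08, "fingers": 94}
    - {"tx": 1, "ty": -0.53, "tz": -0.5, "wx": 0, "wy": 0, "wz": 0.08, "fingers": 94}
    - {"tx": 1, "ty": -0.53, "tz": -0.5, "wx": 0, "wy": 0, "wz": 0.08, "fingers": 94}
    - {"tx": 1, "ty": -0.53, "tz": -0.5, "wx": 0, "wy": 0, "wz": 0.08, "fingers": 94}
  newtons: 20

```text
time: 0.95
eef_pos: [0.3739, -0.3118, 0.3318]
tcp_rot: [3.129, -0.261, 0.003]
ft_force: [-1.0, -0.2, -0.2]
finger_gap: 0.999
grip_force: 0.0
```

```bash
python3 - <<'E'
from h import *
go((.43,0.005,.22),80)
go((.47,-.255,.33),80)
E
```

```text
{'tx': 0.01, 'ty': -1.287, 'tz': 0.445, 'wx': 0.0002, 'wy': -0.0004, 'wz': 0.0013} tcp [ 0.3739 -0.3118  0.3318] t 0.95 q6 0.93
{'tx': 0.341, 'ty': -0.288, 'tz': 0.007, 'wx': 0.0002, 'wy': -0.0004, 'wz': 0.0013} tcp [ 0.3739 -0.3118  0.3318] t 0.95 q6 0.93
```

>>> apply_moves:
  targets:
    - {"tx": 0.34, "ty": -0.28, "tz": 0, "wx": 0, "wy": 0, "wz": 0, "fingers": 94}
    - {"tx": 0.34, "ty": -0.28, "tz": 0, "wx": 0, "wy": 0, "wz": 0, "fingers": 94}
    - {"tx": 0.34, "ty": -0.28, "tz": 0, "wx": 0, "wy": 0, "wz": 0, "fingers": 40}
    - {"tx": 0.34, "ty": -0.28, "tz": 0, "wx": 0, "wy": 0, "wz": 0, "fingers": 40}

```text
time: 1.35
eef_pos: [0.4682, -0.2589, 0.3286]
tcp_rot: [-3.129, 0.266, 0.005]
ft_force: [0.0, -0.2, 0.8]
finger_gap: 0.864
grip_force: 0.0
```

```bash
python3 - <<'E'
from h import *
d=grab('wrist','w1')
go((.43,0.005,.22),80)
E
```

```text
{'tx': -0.326, 'ty': -1.017, 'tz': 0.438, 'wx': -0.0, 'wy': 0.0004, 'wz': 0.0005} tcp [ 0.4673 -0.2595  0.3292] t 1.4 q6 1.13
```

View pics/w1.png

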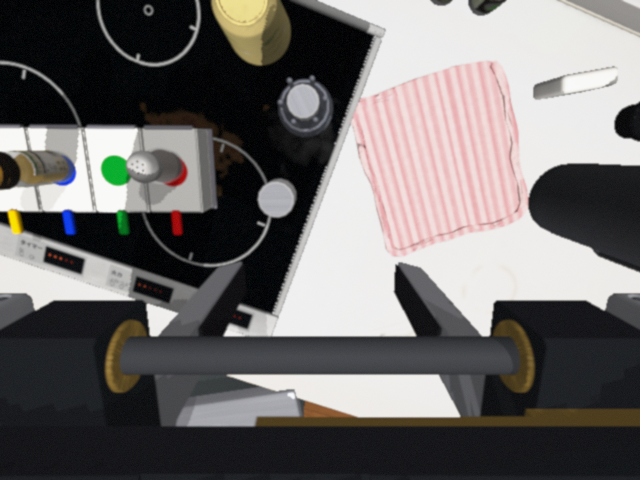

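The wrist view shows the stacker's white pod top at (303,101), the green tab at (123,223), the red tab at (177,223) and the green spot at (115,170).

```bash
python3 - <<'E'
from h import *
d=np.load('w1.npz')
print('pod',world(d,303,101,.082)); 
# refine pod top: depth plane near z .082
K,R,t=d['mtx'],d['R'],d['t'];v,u=np.mgrid[0:480,0:640];Z=d['range_z']
P=np.stack([(u-K[0,2])*Z/K[0,0],(v-K[1,2])*Z/K[1,1],Z],-1)-t;P=P@R
m=(abs(P[...,2]-.082)<.004)&(Z>0)&(np.hypot(u-303,v-101)<22);q=P[m]
print('depth pod',m.sum(),q.mean(0),(q.min(0)+q.max(0))/2)
for n,(a,b) in dict(g=(123,223),r=(177,223),b=(69,223),y=(15,222)).items(): print(n,world(d,a,b,.056).round(4))
m=(P[...,2]>.085)&(P[...,2]<.1)&(np.hypot(u-303,v-101)<35);print('rods',m.sum(),P[m].mean(0))
E
```

```text
pod [ 0.59245667 -0.25924577  0.082     ]
depth pod 887 [ 0.59291051 -0.25877769  0.08122403] [ 0.59366354 -0.25862706  0.08195083]
g [0.4862 0.0046 0.056 ]
r [ 0.4741 -0.0661  0.056 ]
b [0.4983 0.0755 0.056 ]
y [0.5117 0.1458 0.056 ]
rods 141 [ 0.59348568 -0.25879832  0.0879726 ]
```

>>> apply_moves:
  targets:
    - {"tx": -0.11, "ty": -1, "tz": 0.3, "wx": 0, "wy": 0, "wz": 0, "fingers": 40}
    - {"tx": -0.11, "ty": -1, "tz": 0.4, "wx": 0, "wy": 0, "wz": 0, "fingers": 40}
    - {"tx": -0.11, "ty": -1, "tz": 0.5, "wx": 0, "wy": 0, "wz": 0, "fingers": 40}
    - {"tx": -0.11, "ty": -1, "tz": 0.6, "wx": 0, "wy": 0, "wz": 0, "fingers": 40}
    - {"tx": -0.11, "ty": -1, "tz": 0.7, "wx": 0, "wy": 0, "wz": 0, "fingers": 40}
    - {"tx": -0.11, "ty": -1, "tz": 0.8, "wx": 0, "wy": 0, "wz": 0, "fingers": 40}
    - {"tx": -0.11, "ty": -1, "tz": 0.8, "wx": 0, "wy": 0, "wz": 0, "fingers": 40}
    - {"tx": -0.11, "ty": -1, "tz": 0.8, "wx": 0, "wy": 0, "wz": 0, "fingers": 40}

```text
time: 2.2
eef_pos: [0.4791, -0.0076, 0.1255]
tcp_rot: [-3.13, 0.267, 0.017]
ft_force: [-1.0, -1.1, -0.0]
finger_gap: 0.431
grip_force: 0.0
```

```bash
python3 - <<'E'
from h import *
d=grab('wrist','w2')
hsv=cv2.cvtColor(d['image'],cv2.COLOR_RGB2HSV)
k,l,st,c=cv2.connectedComponentsWithStats(cv2.inRange(hsv,(50,120,50),(80,255,255)))
for i in range(1,k):
    if st[i,4]>60: print(c[i],st[i],world(d,*c[i],.056).round(4))
go((.4865,.004,.033),80)
E
```

```text
[299.35481273 139.57954088] [ 272  111   56   58 2483] [ 0.5551 -0.0053  0.056 ]
[299.9783237  234.99421965] [292 214  17  43 692] [0.4885 0.0067 0.056 ]
{'tx': 0.014, 'ty': -0.055, 'tz': 0.383, 'wx': 0.0002, 'wy': 0.0007, 'wz': 0.0005} tcp [ 0.4813 -0.0088  0.1287] t 2.25 q6 1.61
```

>>> apply_moves:
  targets:
    - {"tx": 0.015, "ty": -0.06, "tz": 0.1, "wx": 0, "wy": 0, "wz": 0, "fingers": 40}
    - {"tx": 0.015, "ty": -0.06, "tz": 0.25, "wx": 0, "wy": 0, "wz": 0, "fingers": 40}
    - {"tx": 0.015, "ty": -0.06, "tz": 0.38, "wx": 0, "wy": 0, "wz": 0, "fingers": 40}
    - {"tx": 0.015, "ty": -0.06, "tz": 0.38, "wx": 0, "wy": 0, "wz": 0, "fingers": 40}
    - {"tx": 0.015, "ty": -0.06, "tz": 0.38, "wx": 0, "wy": 0, "wz": 0, "fingers": 0}
    - {"tx": 0.015, "ty": -0.06, "tz": 0.38, "wx": 0, "wy": 0, "wz": 0, "fingers": 0}
    - {"tx": 0.015, "ty": -0.06, "tz": 0.38, "wx": 0, "wy": 0, "wz": 0, "fingers": 0}
    - {"tx": 0.015, "ty": -0.06, "tz": 0.38, "wx": 0, "wy": 0, "wz": 0, "fingers": 0}
  newtons: 12

```text
time: 3.05
eef_pos: [0.4908, 0.0053, 0.0368]
tcp_rot: [3.128, -0.268, 0.005]
ft_force: [-1.9, -8.3, 2.6]
finger_gap: 0.127
grip_force: 12.0
```

>>> apply_moves:
  targets:
    - {"tx": 0.006, "ty": 0, "tz": -0.059, "wx": 0, "wy": 0, "wz": 0, "fingers": 0}
    - {"tx": 0.019, "ty": 0, "tz": -0.122, "wx": 0, "wy": 0, "wz": 0, "fingers": 0}
    - {"tx": 0.039, "ty": 0, "tz": -0.178, "wx": 0, "wy": 0, "wz": 0, "fingers": 0}
    - {"tx": 0.068, "ty": 0, "tz": -0.236, "wx": 0, "wy": 0, "wz": 0, "fingers": 0}
    - {"tx": 0.102, "ty": 0, "tz": -0.285, "wx": 0, "wy": 0, "wz": 0, "fingers": 0}
    - {"tx": 0.144, "ty": 0, "tz": -0.334, "wx": 0, "wy": 0, "wz": 0, "fingers": 0}
    - {"tx": 0.188, "ty": 0, "tz": -0.374, "wx": 0, "wy": 0, "wz": 0, "fingers": 0}
    - {"tx": 0.242, "ty": 0, "tz": -0.41, "wx": 0, "wy": 0, "wz": 0, "fingers": 0}

```text
time: 3.85
eef_pos: [0.5491, -0.0052, 0.1381]
tcp_rot: [3.128, -0.269, -0.003]
ft_force: [-0.8, -4.3, -6.1]
finger_gap: 0.126
grip_force: 14.4
```

>>> apply_moves:
  targets:
    - {"tx": 0.052, "ty": 0, "tz": -0.028, "wx": 0, "wy": 0, "wz": 0, "fingers": 0}
    - {"tx": 0.113, "ty": 0, "tz": -0.05, "wx": 0, "wy": 0, "wz": 0, "fingers": 0}
    - {"tx": 0.171, "ty": 0, "tz": -0.063, "wx": 0, "wy": 0, "wz": 0, "fingers": 0}
    - {"tx": 0.235, "ty": 0, "tz": -0.07, "wx": 0, "wy": 0, "wz": 0, "fingers": 0}
    - {"tx": 0.334, "ty": 0, "tz": -0.064, "wx": 0, "wy": 0, "wz": 0, "fingers": 0}
    - {"tx": 0.406, "ty": 0, "tz": -0.046, "wx": 0, "wy": 0, "wz": 0, "fingers": 0}
    - {"tx": 0.406, "ty": 0, "tz": -0.046, "wx": 0, "wy": 0, "wz": 0, "fingers": 0}

```text
time: 4.55
eef_pos: [0.651, -0.0209, 0.1486]
tcp_rot: [-3.129, 0.268, -0.0]
ft_force: [1.1, -0.6, -0.6]
finger_gap: 0.003
grip_force: 0.0
```

```bash
python3 - <<'E'
from h import *
d=grab('side','s1');cv2.imwrite('pics/s1c.png',cv2.resize(d['image'][150:400,230:500,::-1],None,fx=2.2,fy=2.2))
E
```

```text
(no output)
```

View pics/s1c.png

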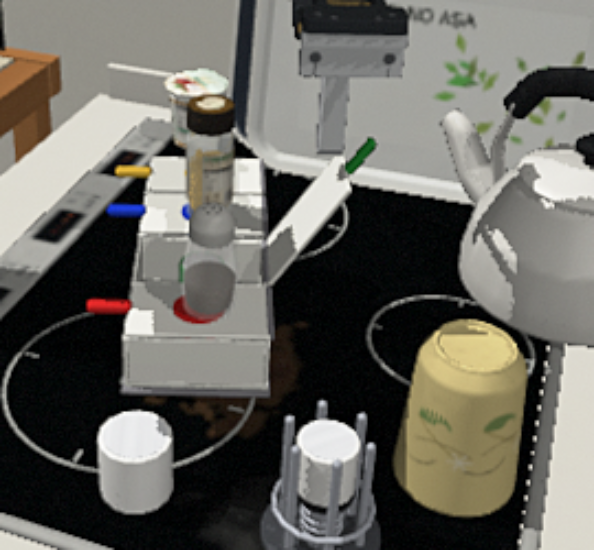

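The green lid is open at its stop (tab at crop (362,155)) and the others are shut. Next I turn the gripper 90° and look into the box.

>>> apply_moves:
  targets:
    - {"tx": -0.1, "ty": 0, "tz": -0.2, "wx": 0, "wy": 0, "wz": 0, "fingers": 60}
    - {"tx": -0.3, "ty": 0.1, "tz": -0.4, "wx": 0, "wy": 0, "wz": -0.024, "fingers": 60}
    - {"tx": -0.36, "ty": 0.2, "tz": -0.4, "wx": 0, "wy": 0, "wz": -0.048, "fingers": 60}
    - {"tx": -0.36, "ty": 0.25, "tz": -0.4, "wx": 0, "wy": 0, "wz": -0.072, "fingers": 60}
    - {"tx": -0.36, "ty": 0.25, "tz": -0.4, "wx": 0, "wy": 0, "wz": -0.096, "fingers": 60}
    - {"tx": -0.36, "ty": 0.25, "tz": -0.4, "wx": 0, "wy": 0, "wz": -0.12, "fingers": 60}
    - {"tx": -0.36, "ty": 0.25, "tz": -0.4, "wx": 0, "wy": 0, "wz": -0.144, "fingers": 60}
    - {"tx": -0.36, "ty": 0.25, "tz": -0.4, "wx": 0, "wy": 0, "wz": -0.168, "fingers": 60}

```text
time: 5.4
eef_pos: [0.5494, -0.0668, 0.2506]
tcp_rot: [2.838, 1.346, 0.003]
ft_force: [-0.4, 0.3, -0.9]
finger_gap: 0.627
grip_force: 0.0
```

```bash
python3 - <<'E'
from h import *
go((.544,-.07,.25),-10)
E
```

```text
{'tx': -0.024, 'ty': -0.009, 'tz': 0.002, 'wx': 0.0002, 'wy': -0.0002, 'wz': -0.0812} tcp [ 0.5494 -0.0668  0.2506] t 5.4 q6 0.46
```

>>> apply_moves:
  targets:
    - {"tx": -0.02, "ty": -0.01, "tz": 0, "wx": 0, "wy": 0, "wz": -0.023, "fingers": 60}
    - {"tx": -0.02, "ty": -0.01, "tz": 0, "wx": 0, "wy": 0, "wz": -0.046, "fingers": 60}
    - {"tx": -0.02, "ty": -0.01, "tz": 0, "wx": 0, "wy": 0, "wz": -0.069, "fingers": 60}
    - {"tx": -0.02, "ty": -0.01, "tz": 0, "wx": 0, "wy": 0, "wz": -0.0815, "fingers": 60}
    - {"tx": -0.02, "ty": -0.01, "tz": 0, "wx": 0, "wy": 0, "wz": -0.0815, "fingers": 60}

```text
time: 5.9
eef_pos: [0.5444, -0.069, 0.2504]
tcp_rot: [2.411, 2.013, 0.002]
ft_force: [0.2, 0.1, 0.5]
finger_gap: 0.635
grip_force: 0.0
```

```bash
python3 - <<'E'
from h import *
d=grab('wrist','w3')
hsv=cv2.cvtColor(d['image'],cv2.COLOR_RGB2HSV)
k,l,st,c=cv2.connectedComponentsWithStats(cv2.inRange(hsv,(50,100,40),(80,255,255)))
for i in range(1,k):
    if st[i,4]>60: print(c[i],st[i],world(d,*c[i],.043).round(4))
go((.544,-.07,.25),-10)
E
```

```text
[493.33603896 155.08116883] [473 148  42  16 616] [ 0.7419 -0.0391  0.043 ]
{'tx': -0.004, 'ty': -0.001, 'tz': 0.001, 'wx': 0.0002, 'wy': -0.0001, 'wz': -0.001} tcp [ 0.5445 -0.0691  0.2503] t 5.95 q6 -0.05
```

View pics/w3.png

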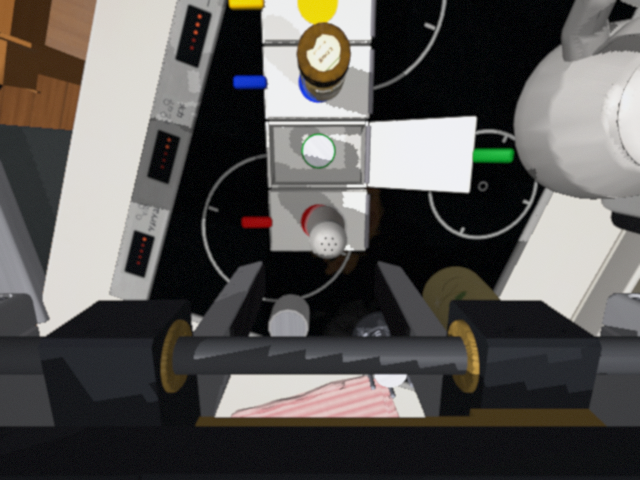

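The wrist view shows the green-ringed pod in the open box at (319,151), with jar and shaker standing undisturbed at (323,55) and (325,230).

```bash
python3 - <<'E'
from h import *
d=np.load('w3.npz')
p=world(d,318.5,151,.043);print(p)
K,R,t=d['mtx'],d['R'],d['t'];v,u=np.mgrid[0:480,0:640];Z=d['range_z']
P=(np.stack([(u-K[0,2])*Z/K[0,0],(v-K[1,2])*Z/K[1,1],Z],-1)-t)@R
m=(abs(P[...,2]-.043)<.006)&(np.hypot(u-319,v-151)<20);q=P[m];print(m.sum(),q.mean(0))
go((p[0],p[1],.02),-10)
E
```

```text
[ 0.55597965 -0.00108448  0.043     ]
956 [ 0.55561001 -0.00066596  0.04222515]
{'tx': 0.276, 'ty': -0.005, 'tz': 0.921, 'wx': 0.0002, 'wy': -0.0001, 'wz': -0.001} tcp [ 0.5445 -0.0691  0.2503] t 5.95 q6 -0.05
```

```bash
python3 - <<'E'
from h import *
d=np.load('w3.npz')
p=np.array([.5557,-.0009,0]);ry=np.array([.1745,.9847,0])
for n,u,v,z in(('jar',323,55,.157),('shaker',327,240,.142)):
    w=world(d,u,v,z);print(n,w,'along row',(w-p)@ry)
E
```

```text
jar [0.57127477 0.06418658 0.157     ] along row 0.06680855174762981
shaker [ 0.55006896 -0.07508984  0.142     ] along row -0.07403734633676345
```

>>> apply_moves:
  targets:
    - {"tx": 0.27, "ty": -0.005, "tz": 0.1, "wx": 0, "wy": 0, "wz": 0, "fingers": 60}
    - {"tx": 0.275, "ty": -0.005, "tz": 0.25, "wx": 0, "wy": 0, "wz": 0, "fingers": 60}
    - {"tx": 0.275, "ty": -0.005, "tz": 0.4, "wx": 0, "wy": 0, "wz": 0, "fingers": 60}
    - {"tx": 0.275, "ty": -0.005, "tz": 0.55, "wx": 0, "wy": 0, "wz": 0, "fingers": 60}
    - {"tx": 0.275, "ty": -0.005, "tz": 0.7, "wx": 0, "wy": 0, "wz": 0, "fingers": 60}
    - {"tx": 0.275, "ty": -0.005, "tz": 0.8, "wx": 0, "wy": 0, "wz": 0, "fingers": 60}
    - {"tx": 0.275, "ty": -0.005, "tz": 0.8, "wx": 0, "wy": 0, "wz": 0, "fingers": 60}

```text
time: 6.65
eef_pos: [0.5522, -0.0012, 0.0451]
tcp_rot: [-2.408, -2.008, 0.01]
ft_force: [0.2, -0.4, 0.2]
finger_gap: 0.638
grip_force: 0.0
```

```bash
python3 - <<'E'
from h import *
go((.5557,-.001,.02),-10)
E
```

```text
{'tx': 0.003, 'ty': 0.015, 'tz': 0.1, 'wx': -0.0015, 'wy': 0.0001, 'wz': -0.001} tcp [ 0.5522 -0.0012  0.0451] t 6.65 q6 0.08
```

>>> apply_moves:
  targets:
    - {"tx": 0, "ty": 0.005, "tz": 0.06, "wx": 0, "wy": 0, "wz": 0, "fingers": 60}
    - {"tx": 0, "ty": 0.005, "tz": 0.11, "wx": 0, "wy": 0, "wz": 0, "fingers": 60}
    - {"tx": 0, "ty": 0.005, "tz": 0.11, "wx": 0, "wy": 0, "wz": 0, "fingers": 60}
    - {"tx": 0, "ty": 0.005, "tz": 0.11, "wx": 0, "wy": 0, "wz": 0, "fingers": 30}
    - {"tx": 0, "ty": 0.005, "tz": 0.11, "wx": 0, "wy": 0, "wz": 0, "fingers": 30}
    - {"tx": 0, "ty": 0.005, "tz": 0.11, "wx": 0, "wy": 0, "wz": 0, "fingers": 30}
    - {"tx": 0, "ty": 0.005, "tz": 0.11, "wx": 0, "wy": 0, "wz": 0, "fingers": 30}
    - {"tx": 0, "ty": 0.005, "tz": 0.11, "wx": 0, "wy": 0, "wz": 0, "fingers": 30}
  newtons: 12

```text
time: 7.45
eef_pos: [0.5578, -0.0021, 0.0229]
tcp_rot: [2.411, 2.013, 0.002]
ft_force: [-1.3, 0.1, 3.0]
finger_gap: 0.398
grip_force: 12.0
```

>>> apply_moves:
  targets:
    - {"tx": 0, "ty": 0, "tz": -0.05, "wx": 0, "wy": 0, "wz": 0, "fingers": 30}
    - {"tx": 0, "ty": 0, "tz": -0.15, "wx": 0, "wy": 0, "wz": 0, "fingers": 30}
    - {"tx": 0, "ty": 0, "tz": -0.3, "wx": 0, "wy": 0, "wz": 0, "fingers": 30}
    - {"tx": 0, "ty": 0, "tz": -0.45, "wx": 0, "wy": 0, "wz": 0, "fingers": 30}
    - {"tx": 0, "ty": 0, "tz": -0.6, "wx": 0, "wy": 0, "wz": 0, "fingers": 30}
    - {"tx": 0, "ty": 0, "tz": -0.75, "wx": 0, "wy": 0, "wz": 0, "fingers": 30}
    - {"tx": 0, "ty": 0, "tz": -0.85, "wx": 0, "wy": 0, "wz": 0, "fingers": 30}
    - {"tx": 0, "ty": 0, "tz": -0.85, "wx": 0, "wy": 0, "wz": 0, "fingers": 30}

```text
time: 8.25
eef_pos: [0.5592, -0.0022, 0.2404]
tcp_rot: [2.406, 2.008, 0.011]
ft_force: [0.6, 0.9, -0.6]
finger_gap: 0.397
grip_force: 12.0
```

```bash
python3 - <<'E'
from h import *
go((.593,-.2588,.18),-10)
E
```

```text
{'tx': -0.986, 'ty': 0.314, 'tz': 0.244, 'wx': 0.0017, 'wy': -0.0001, 'wz': -0.0008} tcp [ 0.5592 -0.0022  0.2404] t 8.25 q6 0.07
```

>>> apply_moves:
  targets:
    - {"tx": -0.15, "ty": 0.05, "tz": 0, "wx": 0, "wy": 0, "wz": 0, "fingers": 30}
    - {"tx": -0.33, "ty": 0.1, "tz": 0, "wx": 0, "wy": 0, "wz": 0, "fingers": 30}
    - {"tx": -0.5, "ty": 0.15, "tz": 0, "wx": 0, "wy": 0, "wz": 0, "fingers": 30}
    - {"tx": -0.67, "ty": 0.21, "tz": 0, "wx": 0, "wy": 0, "wz": 0, "fingers": 30}
    - {"tx": -0.84, "ty": 0.26, "tz": 0.1, "wx": 0, "wy": 0, "wz": 0, "fingers": 30}
    - {"tx": -0.985, "ty": 0.315, "tz": 0.22, "wx": 0, "wy": 0, "wz": 0, "fingers": 30}
    - {"tx": -0.985, "ty": 0.315, "tz": 0.22, "wx": 0, "wy": 0, "wz": 0, "fingers": 30}
    - {"tx": -0.985, "ty": 0.315, "tz": 0.22, "wx": 0, "wy": 0, "wz": 0, "fingers": 30}

```text
time: 9.05
eef_pos: [0.5892, -0.2583, 0.1759]
tcp_rot: [-2.409, -2.007, 0.003]
ft_force: [-0.0, -0.4, -0.3]
finger_gap: 0.398
grip_force: 12.0
```

```bash
python3 - <<'E'
from h import *
go((.593,-.2588,.098),-10)
d=grab('side','s2');a=grab('scene','s3')
x=cv2.resize(d['image'][230:430,290:490,::-1],None,fx=2,fy=2,interpolation=2);y=cv2.resize(a['image'][150:280,370:500,::-1],(400,400),interpolation=2)
cv2.imwrite('pics/st.png',np.hstack([x,y]))
# stacker axis check from depth, side cam: rods tops
print((-d['R'].T@d['t']).round(3))
E
```

```text
{'tx': 0.0, 'ty': 0.017, 'tz': 0.311, 'wx': -0.001, 'wy': -0.0004, 'wz': -0.0011} tcp [ 0.5892 -0.2583  0.1759] t 9.05 q6 -0.32
[ 0.447 -0.695  0.504]
```

View pics/st.png

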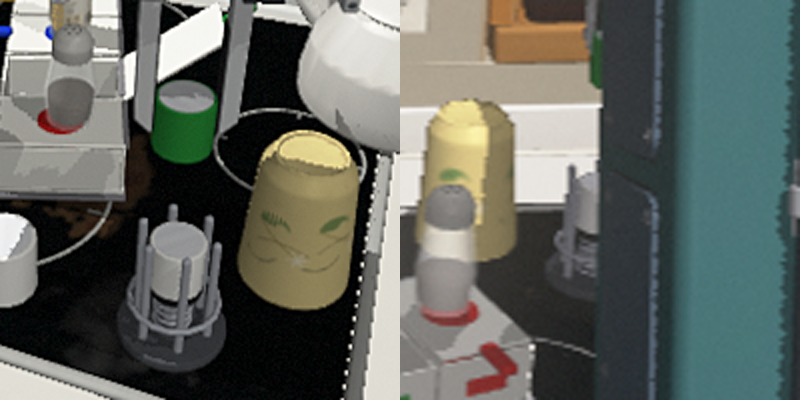

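The side view shows the green pod held upright, top at crop (188,97), with the white pod top at (180,243). I'll check their horizontal offset in the same camera.

```bash
python3 - <<'E'
from h import *
d=np.load('s2.npz');s=ctrl.state();print(s['eef_pos'])
z=s['eef_pos'][2]-.016+.036
print(world(d,290+188/2,230+97/2,z),world(d,290+180/2,230+243/2,.082))
K,R,t=d['mtx'],d['R'],d['t'];v,u=np.mgrid[0:480,0:640];Z=d['range_z']
P=(np.stack([(u-K[0,2])*Z/K[0,0],(v-K[1,2])*Z/K[1,1],Z],-1)-t)@R
for c,h in(((384,278),z),((380,351),.082)):
    m=(abs(P[...,2]-h)<.004)&(np.hypot(u-c[0],v-c[1])<14);q=P[m];print(m.sum(),q.mean(0),(q.min(0)+q.max(0))/2)
go((.593,-.2588,.098),-10)
E
```

```text
[ 0.59077237 -0.25737126  0.17974669]
[ 0.58871914 -0.26822801  0.19974669] [ 0.59374902 -0.26469384  0.082     ]
85 [ 0.5894256  -0.26126106  0.19607827] [ 0.58999823 -0.2607074   0.19627338]
477 [ 0.59381568 -0.26238053  0.08129495] [ 0.59534897 -0.26175406  0.08202585]
{'tx': -0.004, 'ty': 0.01, 'tz': 0.327, 'wx': 0.0, 'wy': -0.0001, 'wz': -0.0007} tcp [ 0.5908 -0.2574  0.1797] t 9.15 q6 -0.32
```

>>> apply_moves:
  targets:
    - {"tx": -0.003, "ty": 0.014, "tz": 0.1, "wx": 0, "wy": 0, "wz": 0, "fingers": 30}
    - {"tx": -0.003, "ty": 0.014, "tz": 0.2, "wx": 0, "wy": 0, "wz": 0, "fingers": 30}
    - {"tx": -0.003, "ty": 0.014, "tz": 0.25, "wx": 0, "wy": 0, "wz": 0, "fingers": 30}
    - {"tx": -0.003, "ty": 0.014, "tz": 0.25, "wx": 0, "wy": 0, "wz": 0, "fingers": 30}
    - {"tx": -0.003, "ty": 0.014, "tz": 0.25, "wx": 0, "wy": 0, "wz": 0, "fingers": 30}

```text
time: 9.65
eef_pos: [0.5946, -0.2593, 0.1185]
tcp_rot: [2.409, 2.013, 0.001]
ft_force: [0.6, 1.1, -0.0]
finger_gap: 0.395
grip_force: 12.0
```

```bash
python3 - <<'E'
from h import *
go((.594,-.2588,.098),-10)
E
```

```text
{'tx': 0.001, 'ty': -0.003, 'tz': 0.082, 'wx': 0.0003, 'wy': 0.0001, 'wz': -0.0006} tcp [ 0.5946 -0.2593  0.1185] t 9.65 q6 -0.32
```

>>> apply_moves:
  targets:
    - {"tx": 0.001, "ty": -0.003, "tz": 0.03, "wx": 0, "wy": 0, "wz": 0, "fingers": 30}
    - {"tx": 0.001, "ty": -0.003, "tz": 0.05, "wx": 0, "wy": 0, "wz": 0, "fingers": 30}
    - {"tx": 0.001, "ty": -0.003, "tz": 0.07, "wx": 0, "wy": 0, "wz": 0, "fingers": 30}
    - {"tx": 0.001, "ty": -0.003, "tz": 0.08, "wx": 0, "wy": 0, "wz": 0, "fingers": 30}
    - {"tx": 0.001, "ty": -0.003, "tz": 0.08, "wx": 0, "wy": 0, "wz": 0, "fingers": 30}
    - {"tx": 0.001, "ty": -0.003, "tz": 0.08, "wx": 0, "wy": 0, "wz": 0, "fingers": 30}

```text
time: 10.25
eef_pos: [0.5933, -0.2595, 0.0969]
tcp_rot: [-2.412, -2.013, 0.0]
ft_force: [0.5, -0.3, -1.0]
finger_gap: 0.4
grip_force: 12.0
```

>>> apply_moves:
  targets:
    - {"tx": 0, "ty": 0, "tz": 0.006, "wx": 0, "wy": 0, "wz": 0, "fingers": 30}
    - {"tx": 0, "ty": 0, "tz": 0.006, "wx": 0, "wy": 0, "wz": 0, "fingers": 30}
    - {"tx": 0, "ty": 0, "tz": 0.006, "wx": 0, "wy": 0, "wz": 0, "fingers": 30}

```text
time: 10.55
eef_pos: [0.5934, -0.2595, 0.096]
tcp_rot: [2.411, 2.013, 0.0]
ft_force: [0.2, 0.2, 2.6]
finger_gap: 0.4
grip_force: 12.0
```

>>> apply_moves:
  targets:
    - {"tx": 0, "ty": 0, "tz": 0, "wx": 0, "wy": 0, "wz": 0, "fingers": 42}
    - {"tx": 0, "ty": 0, "tz": 0, "wx": 0, "wy": 0, "wz": 0, "fingers": 50}
    - {"tx": 0, "ty": 0, "tz": 0, "wx": 0, "wy": 0, "wz": 0, "fingers": 50}
    - {"tx": 0, "ty": 0, "tz": -0.05, "wx": 0, "wy": 0, "wz": 0, "fingers": 50}
    - {"tx": 0, "ty": 0, "tz": -0.15, "wx": 0, "wy": 0, "wz": 0, "fingers": 50}
    - {"tx": 0, "ty": 0, "tz": -0.22, "wx": 0, "wy": 0, "wz": 0, "fingers": 50}
    - {"tx": 0, "ty": 0, "tz": -0.22, "wx": 0, "wy": 0, "wz": 0, "fingers": 0}
    - {"tx": 0, "ty": 0, "tz": -0.22, "wx": 0, "wy": 0, "wz": 0, "fingers": 0}

```text
time: 11.35
eef_pos: [0.5936, -0.2595, 0.1512]
tcp_rot: [2.411, 2.012, 0.001]
ft_force: [-1.1, -0.3, -1.3]
finger_gap: 0.399
grip_force: 0.0
```

```bash
python3 - <<'E'
from h import *
d=grab('side','s4')
K,R,t=d['mtx'],d['R'],d['t'];v,u=np.mgrid[0:480,0:640];Z=d['range_z']
P=(np.stack([(u-K[0,2])*Z/K[0,0],(v-K[1,2])*Z/K[1,1],Z],-1)-t)@R
m=(np.hypot(P[...,0]-.594,P[...,1]+.262)<.019)&(P[...,2]>.105)&(P[...,2]<.13)&(Z>0);q=P[m]
print(m.sum(),q.mean(0),np.percentile(q[:,2],[5,50,90,98]))
m&=P[...,2]>np.percentile(q[:,2],90)-.004;print(P[m].mean(0))
c=np.c_[np.c_[P[m][:,:2],np.ones(m.sum())]];print('slope',np.linalg.lstsq(c,P[m][:,2],rcond=None)[0])
x=cv2.resize(d['image'][230:430,290:490,::-1],None,fx=2.5,fy=2.5,interpolation=2);cv2.imwrite('pics/s4c.png',x)
go((.5934,-.259,.12),-10)
E
```

```text
611 [ 0.59304685 -0.26532909  0.11393075] [0.10660784 0.11516297 0.11633128 0.11684458]
[ 0.59385933 -0.26296767  0.11535398]
slope [0.00237813 0.03114721 0.12213241]
{'tx': 0.001, 'ty': 0.002, 'tz': 0.119, 'wx': -0.0001, 'wy': -0.0, 'wz': -0.0008} tcp [ 0.593  -0.2592  0.1498] t 11.4 q6 -0.32
```

View pics/s4c.png

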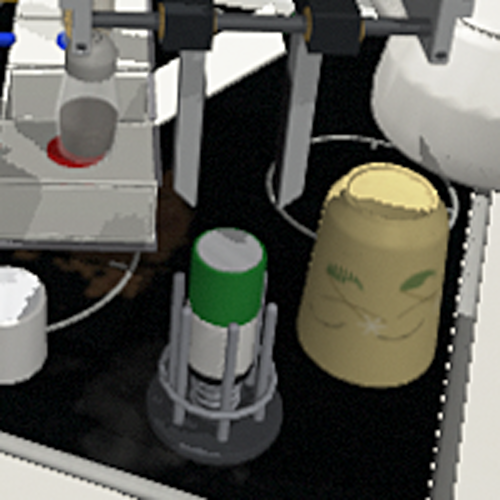

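The green pod stands upright on the white one, between the rods. Next I press with closed fingers.

>>> apply_moves:
  targets:
    - {"tx": 0, "ty": 0, "tz": 0, "wx": 0, "wy": 0, "wz": 0, "fingers": 0}
    - {"tx": 0, "ty": 0, "tz": 0, "wx": 0, "wy": 0, "wz": 0, "fingers": 0}
    - {"tx": 0, "ty": 0, "tz": 0.05, "wx": 0, "wy": 0, "wz": 0, "fingers": 0}
    - {"tx": 0, "ty": 0, "tz": 0.09, "wx": 0, "wy": 0, "wz": 0, "fingers": 0}
    - {"tx": 0, "ty": 0, "tz": 0.12, "wx": 0, "wy": 0, "wz": 0, "fingers": 0}
    - {"tx": 0, "ty": 0, "tz": 0.14, "wx": 0, "wy": 0, "wz": 0, "fingers": 0}
    - {"tx": 0, "ty": 0, "tz": 0.16, "wx": 0, "wy": 0, "wz": 0, "fingers": 0}
    - {"tx": 0, "ty": 0, "tz": 0.18, "wx": 0, "wy": 0, "wz": 0, "fingers": 0}

```text
time: 12.2
eef_pos: [0.5937, -0.2596, 0.1064]
tcp_rot: [2.41, 2.012, 0.001]
ft_force: [-1.3, 1.0, 5.5]
finger_gap: 0.007
grip_force: 2.3
```

Force is 5.5 N and the platform is moving. Continuing down.

>>> apply_moves:
  targets:
    - {"tx": 0, "ty": 0, "tz": 0.015, "wx": 0, "wy": 0, "wz": 0, "fingers": 0}
    - {"tx": 0, "ty": 0, "tz": 0.03, "wx": 0, "wy": 0, "wz": 0, "fingers": 0}
    - {"tx": 0, "ty": 0, "tz": 0.04, "wx": 0, "wy": 0, "wz": 0, "fingers": 0}
    - {"tx": 0, "ty": 0, "tz": 0.05, "wx": 0, "wy": 0, "wz": 0, "fingers": 0}
    - {"tx": 0, "ty": 0, "tz": 0.058, "wx": 0, "wy": 0, "wz": 0, "fingers": 0}
    - {"tx": 0, "ty": 0, "tz": 0.062, "wx": 0, "wy": 0, "wz": 0, "fingers": 0}
    - {"tx": 0, "ty": 0, "tz": 0.062, "wx": 0, "wy": 0, "wz": 0, "fingers": 0}

```text
time: 12.9
eef_pos: [0.5932, -0.2594, 0.0897]
tcp_rot: [-2.412, -2.013, 0.0]
ft_force: [-0.5, -0.2, 3.9]
finger_gap: 0.007
grip_force: 1.6
```

>>> apply_moves:
  targets:
    - {"tx": 0, "ty": 0, "tz": 0.006, "wx": 0, "wy": 0, "wz": 0, "fingers": 0}
    - {"tx": 0, "ty": 0, "tz": 0.01, "wx": 0, "wy": 0, "wz": 0, "fingers": 0}
    - {"tx": 0, "ty": 0, "tz": 0.01, "wx": 0, "wy": 0, "wz": 0, "fingers": 0}
    - {"tx": 0, "ty": 0, "tz": 0.01, "wx": 0, "wy": 0, "wz": 0, "fingers": 0}

```text
time: 13.3
eef_pos: [0.594, -0.2597, 0.0894]
tcp_rot: [2.41, 2.012, 0.002]
ft_force: [-1.4, 1.9, 9.0]
finger_gap: 0.004
grip_force: 4.3
```

>>> apply_moves:
  targets:
    - {"tx": 0, "ty": 0, "tz": 0.004, "wx": 0, "wy": 0, "wz": 0, "fingers": 0}
    - {"tx": 0, "ty": 0, "tz": 0.008, "wx": 0, "wy": 0, "wz": 0, "fingers": 0}
    - {"tx": 0, "ty": 0, "tz": 0.008, "wx": 0, "wy": 0, "wz": 0, "fingers": 0}

```text
time: 13.6
eef_pos: [0.5947, -0.26, 0.0893]
tcp_rot: [2.408, 2.01, 0.003]
ft_force: [-1.9, 1.2, 14.3]
finger_gap: 0.0
grip_force: 6.6
```

Firm bottom stop at 0.089 (14 N, no further travel). Retreating.

>>> apply_moves:
  targets:
    - {"tx": 0, "ty": 0, "tz": -0.02, "wx": 0, "wy": 0, "wz": 0, "fingers": 0}
    - {"tx": 0, "ty": 0, "tz": -0.05, "wx": 0, "wy": 0, "wz": 0, "fingers": 0}
    - {"tx": 0, "ty": 0, "tz": -0.15, "wx": 0, "wy": 0, "wz": 0, "fingers": 0}
    - {"tx": 0, "ty": 0, "tz": -0.3, "wx": 0, "wy": 0, "wz": 0, "fingers": 0}
    - {"tx": 0, "ty": 0, "tz": -0.45, "wx": 0, "wy": 0, "wz": 0, "fingers": 0}
    - {"tx": 0, "ty": 0, "tz": -0.5, "wx": 0, "wy": 0, "wz": 0, "fingers": 0}
    - {"tx": 0, "ty": 0, "tz": -0.5, "wx": 0, "wy": 0, "wz": 0, "fingers": 0}

```text
time: 14.3
eef_pos: [0.5942, -0.26, 0.2125]
tcp_rot: [2.409, 2.011, 0.002]
ft_force: [0.6, -0.6, -0.6]
finger_gap: 0.005
grip_force: 0.0
```

```bash
python3 - <<'E'
from h import *
d=grab('side','s5')
K,R,t=d['mtx'],d['R'],d['t'];v,u=np.mgrid[0:480,0:640];Z=d['range_z']
P=(np.stack([(u-K[0,2])*Z/K[0,0],(v-K[1,2])*Z/K[1,1],Z],-1)-t)@R
m=(np.hypot(P[...,0]-.594,P[...,1]+.262)<.018)&(P[...,2]>.08)&(P[...,2]<.12)&(Z>0);q=P[m]
print(m.sum(),q.mean(0),np.percentile(q[:,2],[5,50,95]),np.linalg.lstsq(np.c_[q[:,:2],np.ones(len(q))],q[:,2],rcond=None)[0])
cv2.imwrite('pics/s5c.png',cv2.resize(d['image'][150:430,230:500,::-1],None,fx=2.1,fy=2.1,interpolation=2))
E
```

```text
513 [ 0.59299747 -0.26464262  0.08740712] [0.08170536 0.08813111 0.08937255] [0.033538   0.10920483 0.09641942]
```

View pics/s5c.png

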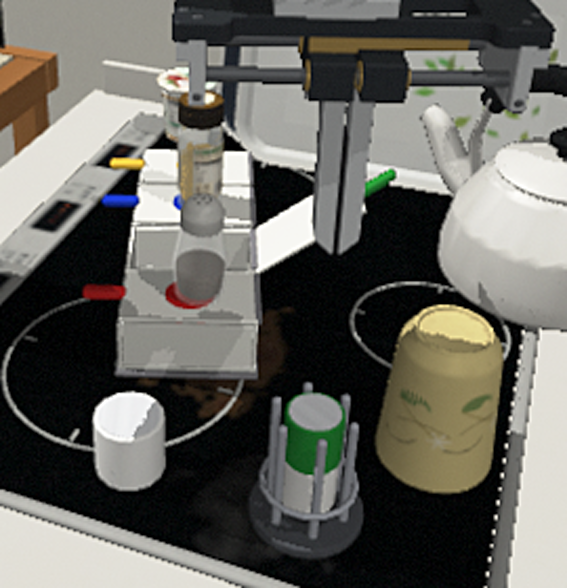

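The final view shows the green pod top at (317,410), level with the rod tops, the green lid open and everything else standing. Handing in.

```bash
python3 -c "
from bench import ticket
print(ticket.hand_in())"
```

```text
the job is handed in; nothing more can be done
None
```

The job is handed in, with no verdict returned: the green box is open, its pod sits on the white one pressed to the bottom stop level with the rod tops, and the last picture shows the other lids shut and nothing tipped.

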